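Stack the drying frames over the jar

ROBOT

A 7-joint arm with a two-finger parallel gripper is mounted at the origin on the work surface. World frame = base frame: x ahead of the robot, y to its left, z up, the work surface at z = 0. Lengths are in m, angles in rad, forces in N, time in s.
With the tool pointing down it reaches from about 0.4 to 0.875 m from the base axis. Payload 19.3 kg.
Tool frame: the origin (TCP) lies at the very end of the fingers, on their centre line; the grasp point (between the pads) lies bot.pinch_z behind it (bot.pinch_z is the distance from the TCP to the grasp point, in m); z points along the fingers, y is the line along which they close (so a half turn about z gives the same grasp; the last joint's range is limited). The gripper opens to 85 mm and grips with 20 to 120 N. Pads are 22 mm wide; open, the fingers measure 114 mm over their backs; the gripper's body (76 mm by 85 mm) begins 54 mm behind the grasp point. The pads swing forward as they close: fully open they stand 13 mm farther back than shut.
Start: joints at [-1.384, 0.521, -0.036, 1.599, 0.021, 1.021, -0.113], TCP at [0.159, 0.604, 0.231] pointing down, gripper open.
Joint ranges: [-2.91, 2.91], [-0.3, 2.13], [-1.5, 1.42], [0.17, 2.43], [-1.26, 4.41], [0.16, 1.93], [-2.52, 2.52]. Speed limits (rad/s): [1.89, 1.89, 2.39, 2.39, 3.01, 3.01, 3.01].

INTERFACE

Orientations are given as [roll, pitch, yaw] about the fixed x, y, z axes, in that order (R = Rz(yaw) Ry(pitch) Rx(roll)).
In Python, from workcell import bot, grab_frame, ticket gives the robot as it stands.
- The arm moves only by the tool arm_command, never from a script. Its argument "commands" is a list of rows, each a list of 3 entries, a list of its own where there are three numbers: the shift along the world's x, y, z in mm, then the turn about the world's z in rad, then the gripper command: -1 is fully open, 1 is shut, values between are in proportion. In form: [[[tx, ty, tz], roll, fingers], ...]. A call has 1 to 20 rows; each row shifts and turns the commanded pose from where the row before left it; what a row does not reach is not made up. A row lasts 1/10 s, in which the tool goes at most 50 mm and 8.59 degrees, less where a joint would pass 70% of its speed; a pose out of reach is approached as far as the arm can. A call with a gripper value outside its range is refused whole. The fingers move at their own pace and stop on an object; "newtons" is the grip in N (left out, the last holds). Time passes only in rows, so rows that do not move let the fingers close. It gives the time, the measured TCP pose, the force, the opening and the grip force at its end, in the units of the state.
- bot.observe(): the state, without advancing time (a new reading comes with each control period).
- grab_frame(name): name is "side" or "top" or "wrist"; returns a dict with "image" (480x640x3 uint8, red, green, blue), "vertical_fov" (degrees; the focal length in pixels is half the picture's height over the tangent of half this angle, whatever the lens; pixels are square), "cx", "cy" (the principal point, pixels), "R" (3x3) and "t" (3): a world point X has camera coordinates R X + t. Camera axes: x right, y down, z forward; pixel columns grow to the right and rows downward; lengths in m; the calibration is good to about 2 mm. A picture is of the moment at which its call begins. There is no depth.
- ticket.job_done(): hands the job in; it is judged then, once.
The state is a dict: "clock": time; "qpos": joint angles; "qd": joint speeds; "joint_efforts": joint torques, N m; "position": TCP position; "tool_rot": TCP orientation; "force": force on the tool from outside, world axes, zero at the start; "moment": the same for the moment, N m; "grip_width": finger opening in m; "finger_force": force on a finger pad.
Only numpy, scipy, OpenCV 4.12 (cv2) and the standard library are available. Lean on these libraries where they do the work, as an engineer would, in place of code of your own. Each camera call takes 0.05 s, during which the arm holds its last target. There are 200 camera calls.

TASK

Stack the two loose wooden frames on the base tray: first socket the four posts of the tall frame fully home in the tray's four corner sockets, over the jar that stands in the tray, then socket the low frame's posts fully home in the top of the tall frame. Lower them in gently, do not let them drop, and leave the jar, the bottle, the little plane and the sanding block where they stand.

Things in the scene. Friction and masses are not known exactly. Their poses are not given: they have to be found in the camera images.
- base: pale wooden tray fixed to the bench, 170 (x) x 130 (y) x 28 mm high: 10 mm floor board, low rails, four 30 mm corner blocks with upward sockets 17 mm square, 18 mm deep (floors 10 mm above the bench), axes at x = +-70, y = +-50 mm. Origin: centre of its underside, on the bench; z up, same after half a turn. Tall frame home: its feet are 10 mm above the bench.
- tall_c (a point): pale wooden stacking frame, 170 (x) x 130 (y) x 110 mm tall, 0.3 kg, on four 13 mm square corner posts (axes x = +-70, y = +-50 mm), their lowest 7 mm tapered to 7 mm. On each post's top a 30 mm square block with an upward socket 17 mm square, 18 mm deep; 12 mm rails join the tops. Point: centre, 55 mm above the feet; z up, same after half a turn. Low frame home on it: its feet 92 mm above this one's.
- tall_bar (a point): middle of the tall frame's grip bar: 16 mm wide (y), 20 mm high, 146 mm long along the frame's x, its top flush with the frame's top; this point is 10 mm below the top, 100 mm above the feet. Free space of 45 mm between the bar and the side rails on either side. Axes as the frame's.
- low_c (a point): pale wooden stacking frame, 170 (x) x 130 (y) x 68 mm tall, 0.3 kg, on four 13 mm square corner posts (axes x = +-70, y = +-50 mm), their lowest 7 mm tapered to 7 mm. On each post's top a 30 mm square block with an upward socket 17 mm square, 18 mm deep; 12 mm rails join the tops. Point: centre, 34 mm above the feet; z up, same after half a turn. Too low to clear the jar.
- low_bar (a point): middle of the low frame's grip bar: 16 mm wide (y), 20 mm high, 146 mm long along the frame's x, its top flush with the frame's top; this point is 10 mm below the top, 58 mm above the feet. Free space of 45 mm between the bar and the side rails on either side. Axes as the frame's.
- jar_c (a point): closed amber glass jar with a steel cap, 42 mm in diameter and 60 mm tall, standing loose on the tray's floor near its middle; this point is its centre, 30 mm up. Must stay where it stands.
- bottle_c (a point): white glue bottle, 60 mm in diameter and 160 mm tall, standing loose on the bench on the robot's side of the work; this point is its centre, 80 mm up. Must stay where it stands.
- plane_c (a point): small dark steel hand plane with a wooden knob, 90 x 34 mm (long side along its x) and 40 mm high, lying on the bench beside the tall frame's start; this point is in its middle, 15 mm up. Must stay where it stands.
- sander_c (a point): cork sanding block, 70 x 36 mm (long side along its x) and 27 mm high, lying on the bench beside the low frame's start; this point is its centre. Must stay where it stands.
Mind the look-alikes: they are no part of the job. What is shaped like the part that bears low_c but orange is not meant.

How it is judged:
On the way, in this order (a step that is already met when the one before it is completed fails the run):
1. the tall frame's four posts are fully home in the base tray's sockets (x of tall_c in the frame of base between -0.005 and 0.005 m and y of tall_c in the frame of base between -0.005 and 0.005 m and z of tall_c in the frame of base between 0.061 and 0.068 m and angle between the z axis of tall_c and the z axis of base, either way round below 0.04 rad and angle between the x axis of tall_c and the x axis of base, either way round below 0.08 rad), for 0.2 s.
2. the low frame's four posts are fully home in the tall frame's sockets, which is still home in the tray (all of step 1 and x of low_c in the frame of tall_c between -0.005 and 0.005 m and y of low_c in the frame of tall_c between -0.005 and 0.005 m and z of low_c in the frame of tall_c between 0.067 and 0.074 m and angle between the z axis of low_c and the z axis of tall_c, either way round below 0.04 rad and angle between the x axis of low_c and the x axis of tall_c, either way round below 0.08 rad), for 0.2 s.
At the end, for the whole second after the job is handed in: The tall frame sits in the base tray and the low frame on the tall one, each within 5 mm sideways, with its feet within 3 mm of the socket floor, level within 0.04 rad and square within 0.08 rad (either way round) with what is below; both are released and at rest (all of step 2 and contact force between the fingers and tall below 0.2 N and contact force between the fingers and low below 0.2 N and linear speed of each of tall, low below 0.02 m/s); the robot touches nothing.
It fails at once if the tall frame drops into or strikes the tray faster than 0.45 m/s (horizontal distance between tall_c and base below 0.03 m and z of tall_c in the frame of base between 0.045 and 0.105 m and linear speed of tall above 0.45 m/s).
It fails at once if the low frame drops into or strikes the tall one faster than 0.45 m/s (horizontal distance between low_c and tall_c below 0.03 m and z of low_c in the frame of tall_c between 0.051 and 0.111 m and linear speed of low above 0.45 m/s).
It fails at once if the jar, bottle, plane or sanding block is moved more than 20 mm or knocked over (distance of any of jar_c, bottle_c, plane_c, sander_c from where it was at the start of the episode above 0.02 m).
It also fails if it takes over 72 s, if anything falls off the work surface, if the arm or the gripper's body presses on something with over 40 N, if the wrist force passes 120 N, or if a joint passes its speed limit or range.

## Working session

There is one attempt and no reset: what is moved stays moved. The work goes in short steps, Python scripts to look and compute and a tool call to move; the robot and the scene stay as the last step left them, time stands still between calls to the robot, and variables do not carry over. Pictures are saved under pics/ and viewed, at most 13 in all, crops included, and the job is handed in when it is done.

Besides the shell and the picture viewer there is one more tool, called after "Emit:" by a JSON object that holds its "op" and its "data", one argument or row to a line. arm_command: Moves the arm, as the interface text tells. Its arguments: {"type":"object","properties":{"commands":{"type":"array"},"newtons":{"type":"number"}},"required":["commands"]}

```bash
mkdir -p pics; cat > h.py <<'E'
import numpy as np, cv2
from workcell import bot, grab_frame, ticket
def cam(n):
    f=grab_frame(n); f['f']=240/np.tan(np.radians(f['vertical_fov'])/2); return f
def ray(f,u,v,z):
    R=np.array(f['R']);t=np.array(f['t']);c=-R.T@t
    d=R.T@np.array([(u-f['cx'])/f['f'],(v-f['cy'])/f['f'],1.])
    return c+d*(z-c[2])/d[2]
def proj(f,X):
    p=np.array(f['R'])@np.array(X)+np.array(f['t']); return p[:2]/p[2]*f['f']+[f['cx'],f['cy']]
def save(f,n): cv2.imwrite('pics/'+n,f['image'][:,:,::-1])
E
python3 - <<'E'
from h import *
import pickle
for n in('top','side','wrist'):
    f=cam(n);save(f,n+'0.png');pickle.dump(f,open(n+'0.pkl','wb'))
    print(n,f['f'],f['cx'],f['cy'],-np.array(f['R']).T@f['t'],np.array(f['R']).round(2).tolist())
print(bot.pinch_z);print(bot.observe())
E
```

```text
top 528.7778301752087 320.1740321732305 249.6046545301158 [0.246989   0.00731455 1.54726159] [[-0.02, -1.0, -0.01], [-0.98, 0.02, -0.17], [0.17, 0.0, -0.98]]
side 581.917617405514 310.76463801656246 240.1232690635083 [ 0.05071089 -0.71590786  1.12494178] [[0.85, -0.53, -0.0], [-0.41, -0.65, -0.64], [0.34, 0.54, -0.77]]
wrist 339.8378022756577 314.90921240604104 242.04144261113973 [0.09439896 0.62176013 0.37361697] [[0.25, 0.97, -0.0], [0.93, -0.25, 0.26], [0.25, -0.07, -0.97]]
0.0187
{'clock': 0.15, 'qpos': array([-1.3842161 ,  0.52189093, -0.03633459,  1.59984565,  0.02118458,
        1.02111684, -0.11278727]), 'qd': array([ 0.0002933 , -0.00320829,  0.000105  , -0.00203418,  0.00100998,
        0.00235584, -0.00144851]), 'joint_efforts': array([ 1.70646414e-03, -9.27385283e+01,  1.98066473e+00, -3.70053613e+01,
        1.80496339e-02,  6.42595551e-03, -2.21226293e-05]), 'position': array([0.15868705, 0.60426348, 0.23086049]), 'tool_rot': array([-3.14071703e+00,  4.21475017e-05,  2.88481044e+00]), 'force': array([ 0.97991694, -0.53482831, -0.34368836]), 'moment': array([ 0.02773579,  0.03145937, -0.02390175]), 'finger_force': 0.0, 'grip_width': 0.08535619159243156}
```

View pics/top0.png

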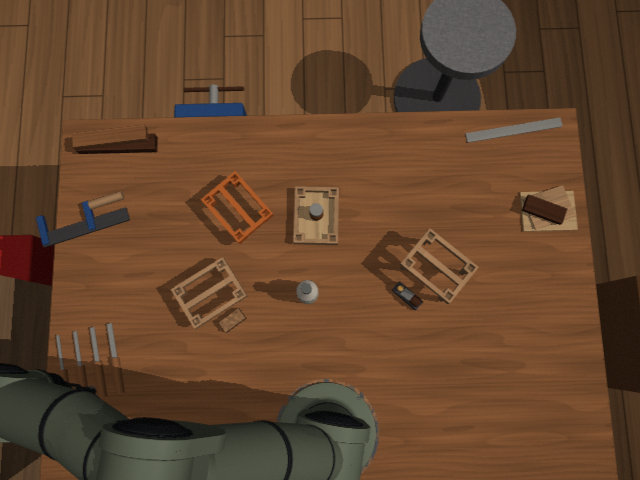

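View pics/side0.png

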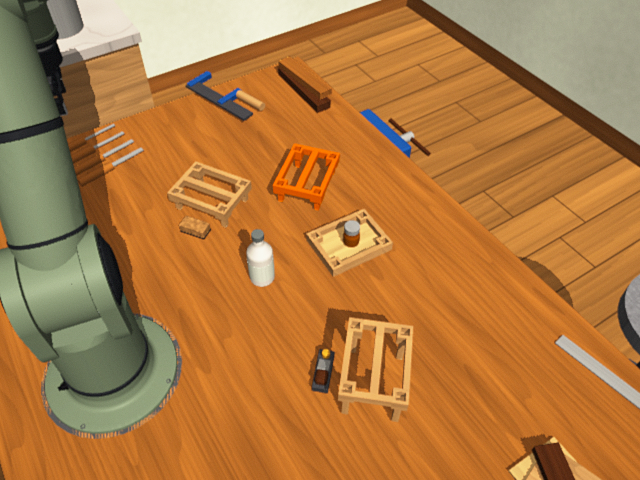

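The top view shows the pieces the task names:
- **Tall frame:** pale, at (439,265), with the plane at (406,295).
- **Low frame candidates:** a pale one at (208,293), with the cork block at (232,320), and an orange one at (237,207).
- **Tray:** at (316,215), with the jar at (316,211). It's pale and could be mistaken for a frame.
- **Bottle:** at (307,292).

I choose the pale (439,265) as tall and the pale (208,293) as low. The orange one at (237,207) is the decoy.

```bash
cat >> h.py <<'E'
def rect(f,box,z,lo=(10,40,150),hi=(25,140,255)):
    x0,y0,x1,y1=box
    hsv=cv2.cvtColor(f['image'],cv2.COLOR_RGB2HSV)
    m=np.zeros((480,640),np.uint8); m[y0:y1,x0:x1]=cv2.inRange(hsv,lo,hi)[y0:y1,x0:x1]
    n,l,s,c=cv2.connectedComponentsWithStats(m); k=1+np.argmax(s[1:,4]); m=np.uint8(l==k)*255
    v,u=np.nonzero(m)
    P=np.array([ray(f,a,b,z)[:2] for a,b in zip(u,v)],np.float32)
    (c,wh,a)=cv2.minAreaRect(P*1000)
    if wh[0]<wh[1]: a+=90
    return np.array(c)/1000,wh,np.radians((a+90)%180-90),m
E
python3 - <<'E'
from h import *
import pickle
f=pickle.load(open('top0.pkl','rb'))
hsv=cv2.cvtColor(f['image'],cv2.COLOR_RGB2HSV)
for u,v in [(434,232),(440,266),(380,330),(208,291),(210,300),(298,210),(230,210),(150,260)]: print(u,v,hsv[v,u])
M=np.zeros((480,640),np.uint8)
for n,b,z in [('tall',(395,222,485,310),.11),('low',(165,250,250,332),.068),('tray',(286,178,346,250),.028)]:
    c,wh,a,m=rect(f,b,z); M|=m; print(n,c,wh,a,np.degrees(a))
print('bottle',ray(f,307,287,.16),'jar',ray(f,316,211,.07),'plane',ray(f,406,295,.03),'sander',ray(f,232,320,.027))
im=f['image'][:,:,::-1].copy(); 
A=np.hstack([im[215:315,390:490],im[245:345,160:260]]);B=np.hstack([M[215:315,390:490],M[245:345,160:260]])
cv2.imwrite('pics/crop.png',cv2.resize(np.vstack([A,cv2.cvtColor(B,cv2.COLOR_GRAY2BGR)]),(600,600),interpolation=0))
E
```

```text
434 232 [ 14 122 155]
440 266 [ 14 117 161]
380 330 [ 12 155 123]
208 291 [ 14 115 160]
210 300 [ 13 156 113]
298 210 [ 15 117 100]
230 210 [ 13 158 118]
150 260 [ 13 154 129]
tall [ 0.45086246 -0.31736536] (168.39283752441406, 128.36546325683594) 0.8426956081973124 48.282901763916016
low [0.39473877 0.32573721] (128.24801635742188, 167.6383514404297) -1.0187895119801815 -58.37233924865722
tray [0.61724756 0.01900934] (123.74281311035156, 157.6409149169922) -0.02388535918470267 -1.3685302734375
bottle [0.39314581 0.04564034 0.16      ] jar [0.62107507 0.01819081 0.07      ] plane [ 0.37717643 -0.23423143  0.03      ] sander [0.31770352 0.26515931 0.027     ]
```

View pics/crop.png

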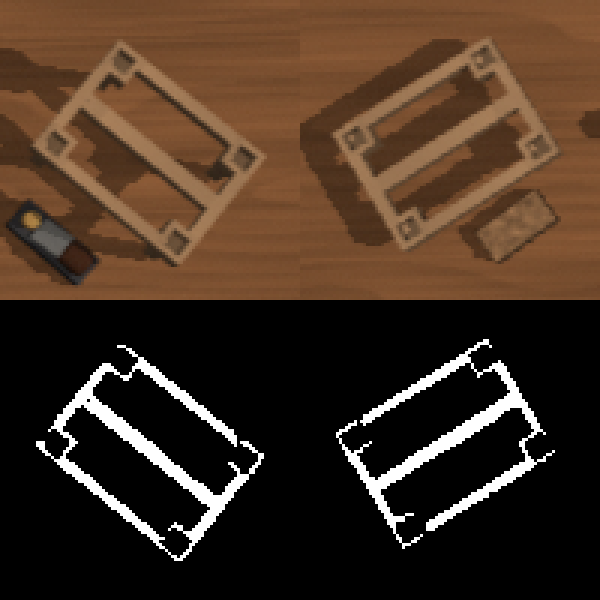

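The crop confirms it. On the left is the tall frame, with a long shadow and the plane beside it. On the right is the low frame, with the cork block. The fits give 168 x 128 mm for both. I'll move past the tray for a close wrist look on the way to the tall frame.

Emit:
{"op": "arm_command", "data": {
  "commands": [
    [[27,-23,5],-0.06,0],
    [[27,-23,5],-0.06,0],
    [[27,-23,5],-0.06,0],
    [[27,-23,5],-0.06,0],
    [[27,-23,5],-0.06,0],
    [[27,-23,5],-0.06,0],
    [[27,-23,5],-0.06,0],
    [[27,-23,5],-0.06,0],
    [[27,-23,5],-0.06,0],
    [[27,-23,5],-0.06,0],
    [[27,-23,5],-0.06,0],
    [[27,-23,5],-0.06,0],
    [[5,-38,0],-0.06,0],
    [[5,-38,0],-0.06,0],
    [[5,-38,0],-0.06,0],
    [[5,-38,0],-0.06,0],
    [[5,-38,0],-0.06,0],
    [[5,-38,0],-0.06,0],
    [[5,-38,0],-0.06,0],
    [[0,-30,0],-0.06,0]
  ]
}}

```text
clock: 2.15
position: [0.5178, 0.0302, 0.2913]
tool_rot: [3.142, 0.0, 1.681]
force: [1.1, 0.6, -0.2]
grip_width: 0.0429
finger_force: 0.0
```

Emit:
{"op": "arm_command", "data": {
  "commands": [
    [[0,0,0],0,0],
    [[0,0,0],0,0]
  ]
}}

```text
clock: 2.35
position: [0.5177, 0.0324, 0.2912]
tool_rot: [-3.141, -0.0, 1.684]
force: [0.6, 0.9, 0.3]
grip_width: 0.0425
finger_force: 0.0
```

```bash
python3 - <<'E'
from h import *
import pickle
f=cam('wrist');save(f,'w1.png');pickle.dump(f,open('w1.pkl','wb'))
s=bot.observe();print(s['position'],s['tool_rot'],s['grip_width'],s['qpos'],-np.array(f['R']).T@f['t'])
print(proj(f,[.617,.019,.028]))
E
```

```text
[0.51769508 0.03324254 0.29118894] [-3.14140298e+00 -3.66822218e-04  1.68594144e+00] 0.042493493776249315 [-0.51789581  0.30799957  0.43526737  1.81967114 -0.14865749  1.04610284
  0.08928284] [0.5097565  0.09861507 0.43406927]
[394.40529056 227.59865332]
```

View pics/w1.png

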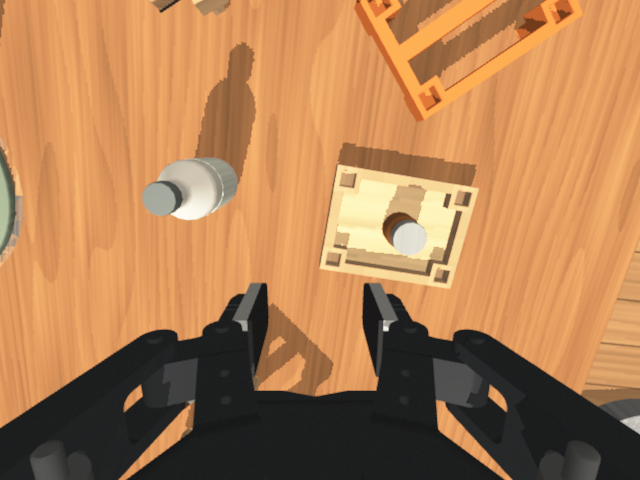

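The wrist view shows the tray sockets at about (347,180), (463,198), (442,274) and (334,258), with the jar cap at (409,238), so I can measure the tray from this.

```bash
python3 - <<'E'
from h import *
import pickle
f=pickle.load(open('w1.pkl','rb'))
hsv=cv2.cvtColor(f['image'],cv2.COLOR_RGB2HSV)
for u,v in [(400,175),(330,220),(347,172),(300,150),(500,230),(400,200),(460,240),(385,276)]: print(u,v,hsv[v,u])
P=np.array([ray(f,u,v,.028)[:2] for u,v in [(338,165),(478,187),(451,287),(320,269)]]);Q=np.array([ray(f,u,v,.028)[:2] for u,v in [(347,180),(463,198),(442,274),(334,258)]])
for X in(P,Q):
    print(X.mean(0),X.round(3).tolist(),np.degrees([np.arctan2(*(X[1]-X[0])[::-1]),np.arctan2(*(X[2]-X[3])[::-1])]))
for s in (100,80):
    c,wh,a,m=rect(f,(312,158,486,293),.028,(8,20,185),(28,125,255)); print(c,wh,np.degrees(a))
    break
print('jar',ray(f,409,238,.07),'bottle',ray(f,163,198,.16))
E
```

```text
400 175 [ 17 109 234]
330 220 [ 20  95 250]
347 172 [ 21  88 252]
300 150 [ 14 148 227]
500 230 [ 14 147 229]
400 200 [ 17 108 218]
460 240 [ 20  95 249]
385 276 [ 20  96 250]
[0.62029361 0.01745562] [[0.539, 0.085], [0.707, 0.079], [0.703, -0.05], [0.533, -0.045]] [-2.19823807 -1.78269757]
[0.61994276 0.01791928] [[0.551, 0.069], [0.692, 0.064], [0.688, -0.034], [0.549, -0.028]] [-2.17920725 -2.32544017]
[0.61972766 0.0172197 ] (131.21627807617188, 170.98707580566406) -2.789947509765625
jar [0.62399908 0.01743452 0.07      ] bottle [0.39234873 0.04789775 0.16      ]
```

Emit:
{"op": "arm_command", "data": {
  "commands": [
    [[0,-40,0],-0.08,0],
    [[0,-40,0],-0.08,0],
    [[0,-40,0],-0.08,0],
    [[0,-40,0],-0.08,0],
    [[-10,-40,0],-0.08,0],
    [[-10,-30,0],-0.08,0],
    [[-10,-30,0],-0.08,0],
    [[-10,-20,0],-0.08,0],
    [[-10,-10,0],-0.08,0],
    [[-10,0,0],-0.08,0],
    [[0,0,0],-0.04,0],
    [[0,0,0],0,0],
    [[0,0,0],0,0]
  ]
}}

```text
clock: 3.7
position: [0.4583, -0.2567, 0.2912]
tool_rot: [-3.141, -0.0, 0.847]
force: [0.3, 0.5, 0.3]
grip_width: 0.0427
finger_force: 0.0
```

```bash
python3 - <<'E'
from h import *
import pickle
f=cam('wrist');save(f,'w2.png');pickle.dump(f,open('w2.pkl','wb'))
s=bot.observe();print(s['position'],s['tool_rot'],s['grip_width'],s['qpos'],-np.array(f['R']).T@f['t'])
print(proj(f,[.451,-.317,.11]))
E
```

```text
[ 0.4581993  -0.25687022  0.2912007 ] [-3.14142418e+00 -9.50807930e-05  8.47019112e-01] 0.0427194363562219 [-0.14065676  0.36723455  0.71850756  1.81281147 -0.27396531  1.06336029
 -0.04417582] [ 0.50150012 -0.20663307  0.43403148]
[349.8688092  269.63570712]
```

View pics/w2.png

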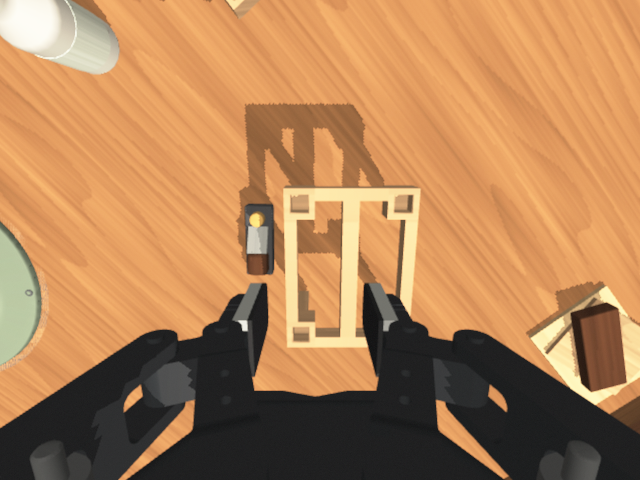

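The tall frame is in view: top corners (284,188), (420,188) and (286,348), with the bar spanning columns 342–359. The plane is at (258,240).

```bash
python3 - <<'E'
from h import *
import pickle
f=pickle.load(open('w2.pkl','rb'))
z=.11
lo,hi=(16,20,215),(28,125,255)
m=cv2.inRange(cv2.cvtColor(f['image'],cv2.COLOR_RGB2HSV),lo,hi)
def e(r,row=True,lo=0,hi=640):
    x=np.nonzero(m[r,lo:hi] if row else m[lo:hi,r])[0]+lo; d=np.split(x,np.nonzero(np.diff(x)>1)[0]+1); return [(int(a[0]),int(a[-1])) for a in d if len(a)>4]
for r in(225,245,270,285): print(r,e(r,True,275,430))
for c in(330,365): print(c,e(c,False,180,360))
g=lambda u,v: ray(f,u,v,z)[:2]
P=np.array([g(*p) for p in[(284,187),(420.5,187),(285.5,348)]])
for i,j in((0,1),(0,2)): d=P[j]-P[i]; print(np.linalg.norm(d),np.degrees(np.arctan2(d[1],d[0])))
print('centre from diag',(P[1]+P[2])/2)
E
```

```text
225 [(284, 296), (343, 359), (405, 417)]
245 [(285, 296), (342, 358), (404, 416)]
270 [(285, 296), (342, 357), (402, 414)]
285 [(285, 297), (341, 357), (401, 412)]
330 [(188, 200), (337, 347)]
365 [(188, 201), (338, 347)]
0.12915171418934868 -41.46774197095222
0.1722556864296442 -132.28618988297615
centre from diag [ 0.44789932 -0.31870685]
```

Emit:
{"op": "arm_command", "data": {
  "commands": [
    [[-3,-20,-20],-0.007,0],
    [[-3,-20,-20],0,0],
    [[-3,-21,-20],0,0],
    [[0,0,-30],0,0],
    [[0,0,-30],0,0],
    [[0,0,-30],0,0],
    [[0,0,-20],0,0],
    [[0,0,-20],0,0],
    [[0,0,-20],0,0],
    [[0,0,0],0,0],
    [[0,0,0],0,0]
  ]
}}

```text
clock: 4.85
position: [0.4488, -0.3185, 0.0816]
tool_rot: [-3.141, 0.0, 0.838]
force: [0.9, -0.6, 1.2]
grip_width: 0.0431
finger_force: 0.0
```

Emit:
{"op": "arm_command", "data": {
  "commands": [
    [[0,0,0],0,1],
    [[0,0,0],0,1],
    [[0,0,0],0,1],
    [[0,0,0],0,1],
    [[0,0,0],0,1],
    [[0,0,0],0,1]
  ],
  "newtons": 60
}}

```text
clock: 5.45
position: [0.4493, -0.3187, 0.0823]
tool_rot: [3.14, -0.001, 0.838]
force: [-1.5, 2.0, 8.5]
grip_width: 0.0151
finger_force: 58.3
```

Emit:
{"op": "arm_command", "data": {
  "commands": [
    [[0,0,10],0,1],
    [[0,0,20],0,1],
    [[0,0,30],0,1],
    [[0,0,30],0,1],
    [[0,0,30],0,1],
    [[9,18,0],-0.05,1],
    [[17,34,0],-0.09,1],
    [[17,34,0],-0.09,1],
    [[17,34,0],-0.09,1],
    [[17,34,0],-0.09,1],
    [[17,34,0],-0.09,1],
    [[17,34,0],-0.09,1],
    [[17,34,0],-0.09,1],
    [[17,34,0],-0.09,1],
    [[17,34,0],-0.09,1],
    [[9,12,0],-0.02,1],
    [[0,0,0],0,1],
    [[0,0,0],0,1],
    [[0,0,0],0,1]
  ]
}}

```text
clock: 7.35
position: [0.6193, 0.0164, 0.2019]
tool_rot: [-3.141, -0.0, -0.043]
force: [-0.2, 0.4, -3.1]
grip_width: 0.0154
finger_force: 59.1
```

```bash
python3 - <<'E'
from h import *
import pickle
f=cam('wrist');save(f,'w3.png');pickle.dump(f,open('w3.pkl','wb'))
s=bot.observe();print(s['position'],s['tool_rot'],s['grip_width'],s['force'],s['moment'])
E
```

```text
[0.61937604 0.01645469 0.20180958] [-3.14136516e+00 -2.26653406e-04 -4.33388503e-02] 0.014964475770226724 [ 0.09363289 -0.54756249 -3.09884032] [-0.01201719  0.03817134 -0.00558748]
```

View pics/w3.png

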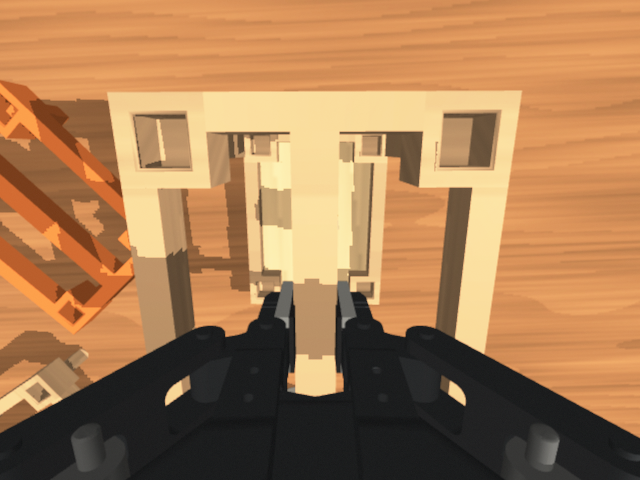

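The frame is held level over the tray. Its far top corners are at (108,93) and (521,91), and the tray's sockets can be seen below near (262,145) and (372,145).

```bash
python3 - <<'E'
from h import *
import pickle
f=pickle.load(open('w3.pkl','rb'))
def ax(z,pts):
    return np.array([ray(f,u,v,z)[:2] for u,v in pts])
a=-.0433; ex=np.array([np.cos(a),np.sin(a)]);ey=np.array([-ex[1],ex[0]])
P=ax(.2302,[(108,93),(521,91)]); d=P[0]-P[1]; th=np.arctan2(-d[0],d[1]); print('corners',P,np.linalg.norm(d),'yaw',th)
ex=np.array([np.cos(th),np.sin(th)]); print('frame centre',P.mean(0)-.085*ex)
S=ax(.2302,[(161,141),(469,140)]); print('sockets',S,np.linalg.norm(S[0]-S[1]),S.mean(0)-.07*ex)
im=f['image'][85:310,230:400,::-1]; cv2.imwrite('pics/c3.png',cv2.resize(im,None,fx=2.6,fy=2.6,interpolation=cv2.INTER_CUBIC))
E
```

```text
corners [[ 0.70484136  0.0780745 ]
 [ 0.69980996 -0.05062891]] 0.12880172304530024 yaw -0.03907309376810386
frame centre [0.61739054 0.01704317]
sockets [[ 0.68983903  0.06385292]
 [ 0.6858278  -0.03554203]] 0.09947585570788206 [0.61788684 0.01688987]
```

View pics/c3.png

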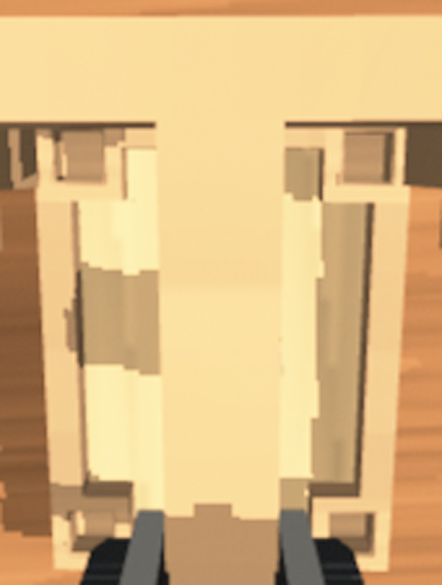

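The crop shows the tray's far sockets at crop positions (82,158) and (367,158), and the near ones at (96,528) and (350,528). The tray's outer edges run from 37 to 408 at row 190.

```bash
python3 - <<'E'
from h import *
import pickle
f=pickle.load(open('w3.pkl','rb'))
g=lambda u,v: ray(f,230+u/2.6-.3,85+v/2.6-.3,.028)[:2]
S=np.array([g(82,157),g(367,157),g(350,528),g(96,528)])
d=S[0]-S[1];th=np.arctan2(-d[0],d[1]);print(S.round(4).tolist(),S.mean(0),np.linalg.norm(d),th)
L=[(g(37,190)+g(408,190))/2,(g(52,520)+g(392,520))/2];print(L, 'yaw',np.arctan2(*(L[0]-L[1])[::-1]),np.linalg.norm(g(37,190)-g(408,190)))
e=np.array([np.cos(-.041),np.sin(-.041)]); print('centre from far sockets',S[:2].mean(0)-.07*e)
E
```

```text
[[0.6914, 0.0623], [0.6872, -0.0358], [0.5499, -0.0292], [0.5541, 0.0685]] [0.62065377 0.01645617] 0.09824583147292403 -0.043435918564342264
[array([0.67830072, 0.01441385]), array([0.55532091, 0.01991529])] yaw -0.04470467342148877 0.1290998311525056
centre from far sockets [0.61936293 0.01611321]
```

Emit:
{"op": "arm_command", "data": {
  "commands": [
    [[2,0,-10],0,1],
    [[0,0,-20],0,1],
    [[0,0,-20],0,1],
    [[0,0,-20],0,1],
    [[0,0,-10],0,1],
    [[0,0,-5],0,1],
    [[0,0,-4],0,1],
    [[0,0,-3],0,1],
    [[0,0,-3],0,1],
    [[0,0,-3],0,1],
    [[0,0,0],0,1],
    [[0,0,0],0,1]
  ]
}}

```text
clock: 8.6
position: [0.6218, 0.0175, 0.1034]
tool_rot: [-3.142, -0.0, -0.042]
force: [-0.1, -0.2, -2.4]
grip_width: 0.015
finger_force: 59.1
```

Emit:
{"op": "arm_command", "data": {
  "commands": [
    [[0,0,-3],0,1],
    [[0,0,-3],0,1],
    [[0,0,-2],0,1],
    [[0,0,-2],0,1],
    [[0,0,0],0,1],
    [[0,0,0],0,1]
  ]
}}

```text
clock: 9.2
position: [0.6218, 0.0175, 0.0933]
tool_rot: [3.142, 0.0, -0.042]
force: [-0.6, -0.2, -2.8]
grip_width: 0.0148
finger_force: 59.1
```

Emit:
{"op": "arm_command", "data": {
  "commands": [
    [[0,0,-1],0,1],
    [[0,0,-1],0,1],
    [[0,0,0],0,1],
    [[0,0,0],0,1]
  ]
}}

```text
clock: 9.6
position: [0.622, 0.0174, 0.0923]
tool_rot: [-3.141, -0.001, -0.042]
force: [-6.5, 0.7, 15.1]
grip_width: 0.0151
finger_force: 61.8
```

Contact comes at exactly the expected home height: 0.0823 at the grasp plus 10 mm. I'll release and go up.

Emit:
{"op": "arm_command", "data": {
  "commands": [
    [[0,0,0],0,0.5],
    [[0,0,0],0,0],
    [[0,0,0],0,0],
    [[0,0,0],0,0],
    [[0,0,0],0,0],
    [[0,0,15],0,0],
    [[0,0,30],0,0],
    [[0,0,40],0,0],
    [[0,0,40],0,0],
    [[0,0,40],0,0],
    [[0,0,30],0,0],
    [[0,0,0],0,0],
    [[0,0,0],0,0]
  ]
}}

```text
clock: 10.9
position: [0.6217, 0.0174, 0.2872]
tool_rot: [-3.141, -0.001, -0.042]
force: [0.1, 0.1, -0.1]
grip_width: 0.0429
finger_force: 0.0
```

```bash
python3 - <<'E'
from h import *
import pickle
f=cam('wrist');save(f,'w4.png');pickle.dump(f,open('w4.pkl','wb'))
s=bot.observe();print(s['position'],s['tool_rot'],s['grip_width'],s['qpos'])
E
```

```text
[0.6214458  0.01754263 0.28629776] [-3.14130760e+00  2.49451522e-04 -4.23513449e-02] 0.04230724616076839 [-0.69904939  0.64569859  0.95516002  1.57507751 -0.55250001  1.21257176
 -1.25317374]
```

View pics/w4.png

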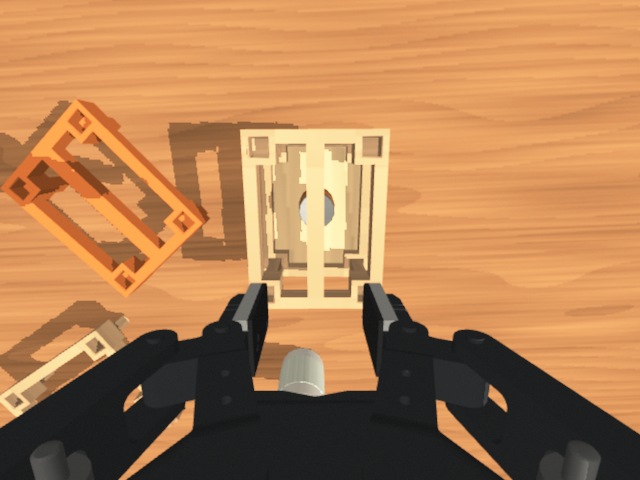

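The tall frame sits square in the tray with its top corners at (241,130) and (390,129). The jar is upright at (316,208). Next is the low frame.

Emit:
{"op": "arm_command", "data": {
  "commands": [
    [[-16,22,0],0.135,0],
    [[-16,22,0],0.135,0],
    [[-16,22,0],0.135,0],
    [[-16,22,0],0.135,0],
    [[-16,22,0],0.135,0],
    [[-16,22,0],0.135,0],
    [[-16,22,0],0.135,0],
    [[-16,22,0],0.135,0],
    [[-16,22,0],0.135,0],
    [[-16,22,0],0.135,0],
    [[-16,22,0],0.135,0],
    [[-16,22,0],0.135,0],
    [[-16,22,0],0.135,0],
    [[-16,22,0],0.135,0],
    [[-16,22,0],0.135,0],
    [[-16,22,0],0.135,0],
    [[0,0,0],0,0],
    [[0,0,0],0,0],
    [[0,0,0],0,0]
  ]
}}

```text
clock: 12.85
position: [0.3662, 0.3685, 0.2859]
tool_rot: [-3.141, 0.001, 2.115]
force: [0.4, -0.4, 0.7]
grip_width: 0.0428
finger_force: 0.0
```

```bash
python3 - <<'E'
from h import *
import pickle
f=pickle.load(open('w4.pkl','rb'))
P=np.array([ray(f,u,v,.12)[:2] for u,v in [(241,129),(390,128),(380,308),(251,308)]]);d=P[0]-P[1];e=(P[0]+P[1]-P[2]-P[3])/2
print('tall',P.mean(0),np.linalg.norm(d),np.linalg.norm(e),np.arctan2(-d[0],d[1]),np.arctan2(e[1],e[0]))
f=cam('wrist');save(f,'w5.png');pickle.dump(f,open('w5.pkl','wb'))
s=bot.observe();print(s['position'],s['tool_rot'],s['grip_width'],s['qpos'])
E
```

```text
tall [0.62069345 0.01795638] 0.12919634619143866 0.17002873311184266 -0.03619753002608993 -0.041903532399384415
[0.36624543 0.36859237 0.2860376 ] [-3.14107718e+00  5.66274558e-04  2.11523466e+00] 0.042574986271093185 [-1.24464025  0.31591402  0.43946136  1.8244769  -0.15383081  1.03539877
 -0.20093518]
```

View pics/w5.png

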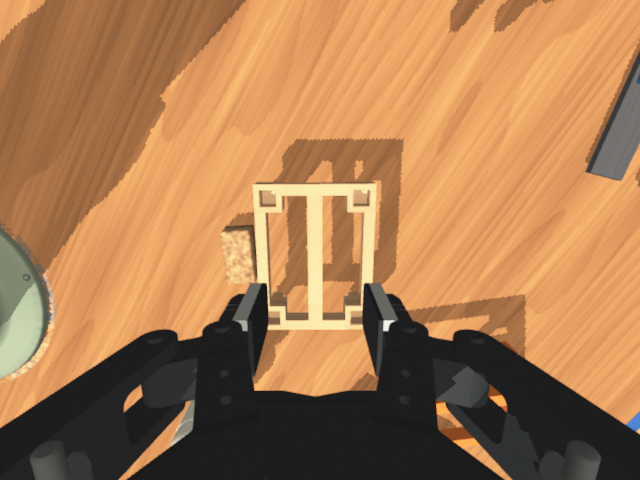

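The low frame has top corners at (253,184) and (376,184), its near edge at row 329, and the bar at columns 307–323. The cork block is at (238,255).

```bash
python3 - <<'E'
from h import *
import pickle
f=pickle.load(open('w5.pkl','rb')); z=.068
m=cv2.inRange(cv2.cvtColor(f['image'],cv2.COLOR_RGB2HSV),(16,20,215),(28,125,255))
def e(x,lo):
    x=np.nonzero(x)[0]+lo; return [(int(a[0]),int(a[-1])) for a in np.split(x,np.nonzero(np.diff(x)>1)[0]+1) if len(a)>4]
for r in(190,220,245,270): print(r,e(m[r,245:385],245))
for c in(295,335): print(c,e(m[175:345,c],175))
g=lambda u,v: ray(f,u,v,z)[:2]
P=[g(253,183.5),g(376.5,183.5)];d=P[1]-P[0];print(np.linalg.norm(d),np.degrees(np.arctan2(d[1],d[0]))+90)
a,b=g(315,190),g(315,329);print('bar ends',a,b,np.linalg.norm(a-b))
E
```

```text
190 [(253, 367), (369, 376)]
220 [(255, 265), (307, 322), (364, 375)]
245 [(245, 249), (256, 266), (307, 322), (363, 373)]
270 [(245, 250), (257, 267), (308, 322), (362, 372)]
295 [(184, 195), (320, 329)]
335 [(184, 195), (320, 329)]
0.1297536841719853 121.18043947892991
bar ends [0.35287551 0.39093569] [0.43748839 0.25114592] 0.1634029353248427
```

Emit:
{"op": "arm_command", "data": {
  "commands": [
    [[9,-15,-20],0,0],
    [[9,-15,-30],0,0],
    [[10,-15,-40],0,0],
    [[0,0,-40],0,0],
    [[0,0,-36],0,0],
    [[0,0,-20],0,0],
    [[0,0,-20],0,0],
    [[0,0,-20],0,0],
    [[0,0,-20],0,0],
    [[0,0,0],0,0],
    [[0,0,0],0,0]
  ]
}}

```text
clock: 14.0
position: [0.3942, 0.3239, 0.0406]
tool_rot: [-3.141, 0.0, 2.116]
force: [0.3, -0.7, 1.2]
grip_width: 0.0424
finger_force: 0.0
```

Emit:
{"op": "arm_command", "data": {
  "commands": [
    [[0,0,0],0,1],
    [[0,0,0],0,1],
    [[0,0,0],0,1],
    [[0,0,0],0,1],
    [[0,0,0],0,1],
    [[0,0,0],0,1]
  ]
}}

```text
clock: 14.6
position: [0.3942, 0.3248, 0.0414]
tool_rot: [3.14, -0.0, 2.118]
force: [-0.7, -1.3, 9.3]
grip_width: 0.015
finger_force: 58.3
```

Emit:
{"op": "arm_command", "data": {
  "commands": [
    [[0,0,10],0,1],
    [[0,0,25],0,1],
    [[0,0,40],0,1],
    [[0,0,45],0,1],
    [[0,0,40],0,1],
    [[0,0,10],0,1],
    [[0,0,0],0,1]
  ]
}}

```text
clock: 15.3
position: [0.394, 0.325, 0.2121]
tool_rot: [3.139, -0.001, 2.118]
force: [0.5, 0.8, -3.8]
grip_width: 0.0149
finger_force: 59.3
```

Emit:
{"op": "arm_command", "data": {
  "commands": [
    [[8,-10,0],-0.07,1],
    [[14,-19,0],-0.13,1],
    [[14,-19,0],-0.13,1],
    [[14,-19,0],-0.13,1],
    [[14,-19,0],-0.13,1],
    [[14,-19,0],-0.13,1],
    [[14,-19,0],-0.13,1],
    [[14,-19,0],-0.13,1],
    [[14,-19,0],-0.13,1],
    [[14,-19,0],-0.13,1],
    [[14,-19,0],-0.13,1],
    [[14,-19,0],-0.13,1],
    [[14,-19,0],-0.13,1],
    [[14,-19,0],-0.13,1],
    [[14,-19,0],-0.13,1],
    [[14,-19,0],-0.13,1],
    [[8,-12,0],-0.14,1],
    [[0,0,0],0,1],
    [[0,0,0],0,1],
    [[0,0,0],0,1]
  ]
}}

```text
clock: 17.3
position: [0.6192, 0.0182, 0.2095]
tool_rot: [-3.142, 0.001, -0.04]
force: [-0.3, 0.0, -2.6]
grip_width: 0.015
finger_force: 59.1
```

```bash
python3 - <<'E'
from h import *
import pickle
f=cam('wrist');save(f,'w6.png');pickle.dump(f,open('w6.pkl','wb'))
s=bot.observe();print(s['position'],s['tool_rot'],s['grip_width'],s['force'],s['moment'])
E
```

```text
[0.61930676 0.018266   0.20980984] [-3.14120117e+00  8.17303717e-04 -3.97548760e-02] 0.014976802730976778 [-0.71339026  0.45171262 -2.8023949 ] [ 0.01564222 -0.00731111 -0.00032319]
```

View pics/w6.png

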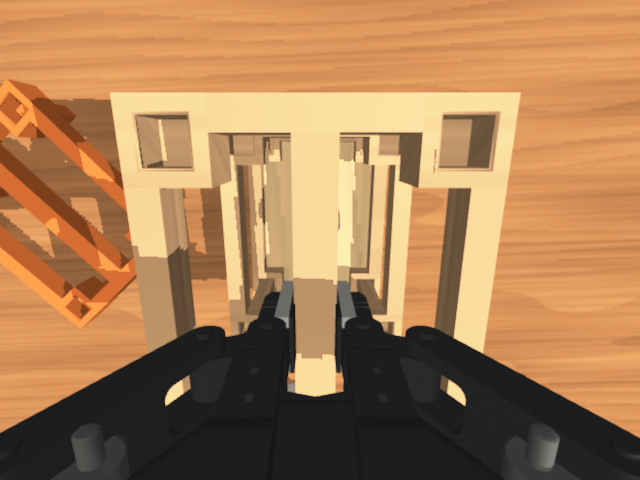

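The held low frame's far corners are at (111,94) and (520,93), and the tall frame's top is visible below it.

```bash
python3 - <<'E'
from h import *
import pickle
for n,z,C,S in(('w3',.2295,[(108,93),(521,91)],[(161,141),(469,140)]),('w6',.2364,[(110.5,94),(520,93)],[(163.5,141),(468,141)])):
    f=pickle.load(open(n+'.pkl','rb'))
    P=np.array([ray(f,u,v,z)[:2] for u,v in C]); S=np.array([ray(f,u,v,z)[:2] for u,v in S])
    d=P[0]-P[1];th=np.arctan2(-d[0],d[1]);e=np.array([np.cos(-.041),np.sin(-.041)])
    print(n,P.mean(0)-.085*e,S.mean(0)-.07*e,th,np.linalg.norm(d),np.linalg.norm(S[0]-S[1]))
E
```

```text
w3 [0.61750455 0.017204  ] [0.61791111 0.01702447] -0.03907309376810387 0.1295890799263755 0.10008394539519866
w6 [0.61708988 0.01903887] [0.61769972 0.01879181] -0.037577082563063705 0.1293052125088317 0.09952257479345775
```

Emit:
{"op": "arm_command", "data": {
  "commands": [
    [[2,-1,-10],-0.002,1],
    [[0,0,-15],0,1],
    [[0,0,-12],0,1],
    [[0,0,-5],0,1],
    [[0,0,-4],0,1],
    [[0,0,-3],0,1],
    [[0,0,-3],0,1],
    [[0,0,-3],0,1],
    [[0,0,0],0,1],
    [[0,0,0],0,1]
  ]
}}

```text
clock: 18.35
position: [0.6218, 0.0165, 0.1554]
tool_rot: [-3.142, -0.0, -0.044]
force: [-0.5, 0.0, -3.2]
grip_width: 0.0151
finger_force: 59.1
```

Feet are about 6 mm into the sockets with no contact yet. Continuing.

Emit:
{"op": "arm_command", "data": {
  "commands": [
    [[0,1,-3],0,1],
    [[0,0,-3],0,1],
    [[0,0,-2],0,1],
    [[0,0,-2],0,1],
    [[0,0,-1],0,1],
    [[0,0,0],0,1],
    [[0,0,0],0,1]
  ]
}}

```text
clock: 19.05
position: [0.6218, 0.0174, 0.1443]
tool_rot: [3.142, -0.0, -0.044]
force: [-0.6, -0.3, -3.0]
grip_width: 0.0152
finger_force: 59.1
```

Emit:
{"op": "arm_command", "data": {
  "commands": [
    [[0,0,-1],0,1],
    [[0,0,-1],0,1],
    [[0,0,0],0,1],
    [[0,0,0],0,1]
  ]
}}

```text
clock: 19.45
position: [0.622, 0.0174, 0.1433]
tool_rot: [-3.141, -0.001, -0.044]
force: [-5.8, 1.5, 14.7]
grip_width: 0.0152
finger_force: 61.6
```

Contact at 0.1433 against the expected 0.1434, so it's home. Releasing and retreating.

Emit:
{"op": "arm_command", "data": {
  "commands": [
    [[0,0,0],0,0.5],
    [[0,0,0],0,0],
    [[0,0,0],0,0],
    [[0,0,0],0,0],
    [[0,0,0],0,0],
    [[0,0,15],0,0],
    [[0,0,30],0,0],
    [[0,0,40],0,0],
    [[0,0,40],0,0],
    [[0,0,30],0,0],
    [[0,0,0],0,0],
    [[0,0,0],0,0],
    [[0,0,0],0,0]
  ]
}}

```text
clock: 20.75
position: [0.6214, 0.0176, 0.2968]
tool_rot: [-3.142, 0.001, -0.044]
force: [-0.2, -0.1, -0.1]
grip_width: 0.0427
finger_force: 0.0
```

```bash
python3 - <<'E'
from h import *
f=cam('side');im=f['image'][130:430,150:470,::-1];cv2.imwrite('pics/s7.png',cv2.resize(im,None,fx=2,fy=2,interpolation=cv2.INTER_CUBIC))
E
```

```text
(no output)
```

View pics/s7.png

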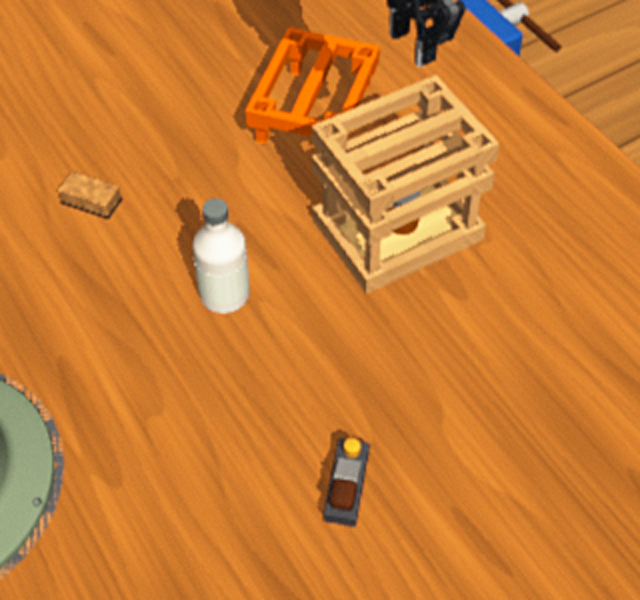

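The stack stands square and level on the tray at crop (405,180). The gripper is clear above it, and the bottle, plane and cork block are undisturbed. Handing in.

```bash
python3 -c "
from workcell import ticket
print(ticket.job_done())"
```

```text
the job is handed in; nothing more can be done
None
```

Both frames are stacked on the tray and released, and the job was handed in at about 21 s of the 72 s allowed; both made contact at the expected home heights, the last picture shows nothing disturbed, and no verdict was returned.

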